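# Push two cover panels home behind the spring clips of a dunnage rack

## Task

Two of the steel cover panels stand loose near the mouth of their slots in the blue rack; the third is already clipped in. Push each loose panel along its slot, without lifting it out, until its clip has snapped shut behind it, standing upright in the slot. Push gently, feeling for the stop so that the polished panels are not bruised (never as hard as 45 N), and leave the third panel and the things around the rack as they are.

Things in the scene. Friction and masses are not known exactly. Their poses are not given: they have to be found in the camera images.
- panel_rack: Blue rack fixed on the bench, base 425 x 196 x 10 mm. Origin on the bench under the middle slot; x runs along the slots in the direction panels are pushed in, z up. Three open-topped slots along x at y = -60, 0, +60 mm, 13 mm wide, floor 10 mm above the bench, grey rails from x = -235 to +180 mm: a slot's -y rail tops at 23 mm, its +y rail at 32 mm above the bench.
- clip_range (a point): Middle slot, rack x = 0, 28 mm above the bench: mid of the setting range of the clips. Each slot has a dark carriage on its -y rail with a spring clip (orange nose, top 33 mm above the bench). It is set differently every time: the nose's step lies unmeasured anywhere from rack x = -30 to +30 mm. A pusher 36 to 45 mm above the bench clears rails and clips; pushing much higher may tip the panel.
- stop_range (a point): Middle slot, rack x = +123 mm, 40 mm above the bench: mid of the setting range of the stops. Each carriage ends in a dark stop block (top 56 mm above the bench) with a sprung rubber buffer, its face 2.5 mm more than a panel's length beyond its own clip's step: at an unmeasured rack x of +92 to +153 mm, to be felt or seen. It yields 5 mm at 4 N per mm, then is rigid.
- panel_a_mid (a point): Centre of loose panel A: brushed steel plate 120 mm long (its x, along the slot), 10 mm thick (y), 64 mm high (z), about 0.55 kg, standing on the slot floor; back edge 60 mm behind the centre. Sliding takes about 2 to 5 N, riding over the clip about 8 to 12 N in all; right after the snap the buffer is met. Clipped in, the centre is at rack x = +29 to +95 mm. Slots of the panels vary.
- panel_b_mid (a point): Centre of loose panel B, the same as panel A, in another slot with its own carriage.
- panel_c_mid (a point): Centre of the third panel, the same as A but already clipped in, in the remaining slot. Leave it alone.
- panel_a: Panel A, origin at the centre of its lower long edge, axes as above.
- panel_b: Panel B, likewise.
- clip_a (a joint): Spring clip of panel A's slot, rad: 0 = sprung out into the slot (both before the panel reaches it and after it has passed), about 0.08 to 0.16 = held aside by the panel. Lies in the -y wall, 24 to 33 mm above the bench; its sloped face looks to -x.
- clip_b (a joint): Spring clip of panel B's slot, likewise.
- paste_tin_mid (a point): Middle of a round red and white paste tin, 67 mm wide, 27 mm high, standing to the right of the rack; bystander.
- oil_bottle_mid (a point): Middle of an oil squeeze bottle with a red tip, 52 mm wide, 166 mm high, beyond the right end of the rack; bystander.
- green_bar_mid (a point): Middle of a green polishing bar, 48 x 126 x 42 mm, lying past the right end of the rack; bystander.

How it is judged:
By the outcome, as a careful person would: the job done as asked, in the order asked, and still so for the second after the job is handed in, with the robot touching nothing.
It also fails if it takes over 51 s, if anything falls off the work surface, if the arm or the gripper's body presses on something with over 40 N, if the wrist force passes 120 N, or if a joint passes its speed limit or range.

## Robot

A 6-joint arm with a two-finger parallel gripper is mounted at the origin on a cart in front of the work surface, level with it; the furniture and walls round the work are solid. World frame = base frame: x ahead of the robot, y to its left, z up, the work surface at z = 0. Lengths are in mm, angles in rad, forces in N, time in s.
With the tool pointing down it reaches from about 400 to 925 mm from the base axis. Payload 12.5 kg.
Tool frame: the origin (TCP) lies where the fingers leave the gripper's body, on its centre line; the fingertips stand 78 mm ahead of it and the grasp point (between the pads) lies 59 mm ahead of it; z points along the fingers, y is the direction in which the jaws open and shut (so a half turn about z gives the same grasp; the last joint's range is limited). The gripper opens to 95 mm and grips with 3 to 60 N. Pads are 20 mm wide; open, the fingers measure 119 mm over their backs; the gripper's body (75 mm by 180 mm) begins 59 mm behind the grasp point.
Start: joints at [-1.29, 0.491, 1.559, -0, 1.092, -0.106], TCP at [235.789, -578.828, 292.261] pointing down, gripper open.
Joint ranges: [-3.1, 3.1], [-0.84, 2.19], [0.05, 2.79], [-1.13, 4.28], [0.06, 2.93], [-2.69, 2.69]. Speed limits (rad/s): [2.22, 2.22, 2.79, 3.14, 3.14, 3.14].

## Interface

Orientations are given as [roll, pitch, yaw] about the fixed x, y, z axes, in that order (R = Rz(yaw) Ry(pitch) Rx(roll)).
In Python, from cell import env, viewer, ticket, search_frame gives the robot as it stands.
- The arm moves only by the shell command python3 -m inch 'ROWS'. ROWS is a JSON object of lists of equal length, an entry for each row: "hand": the opening, from 0 (shut) to 1 (fully open); "delta_pos": the shift along the tool's x, y, z in cm, a list of three; "turn": the turn about the tool's z in rad. A call has 1 to 20 rows; each row shifts and turns the commanded pose from where the row before left it, along the tool's axes as they then stand; what a row does not reach is not made up. A row lasts 1/10 s, in which the tool goes at most 50 mm and 8.59 degrees, less where a joint would pass 70% of its speed; a pose out of reach is approached as far as the arm can. A call is refused whole if a number of a shift passes 5 or a number of a turn 0.15, either way. A call with a gripper value outside its range is refused whole. The fingers move at their own pace and stop on an object; the grip force is fixed at half the most. Time passes only in rows, so rows that do not move let the fingers close. It gives the time, the measured TCP pose, the force and the opening at its end, in the units of the state.
- env.state(): the state, without advancing time (a new reading comes with each control period).
- viewer.read_camera(name): name is "side" or "top"; returns (picture, depth): 480x640x3 uint8, blue, green, red; 480x640 float32, mm along the optical axis (not along the pixel's ray), 0 where there is no reading.
- viewer.get_calibration(name): a dict with "fx", "fy", "cx", "cy" (pixels), "k1" (the pictures are not rectified: a ray, as slopes to the right and down, at radius r is drawn at 1 + k1 r^2 times it, then the intrinsics apply), "T" (4x4, takes a point from camera to world coordinates). Camera axes: x right, y down, z forward; pixel columns grow to the right and rows downward; lengths in mm; the calibration is good to about 2 mm. A picture is of the moment at which its call begins. get_calibration takes no time and is no camera call.
- ticket.job_done(): hands the job in, once; it reports no verdict.
Trained networks look in the newest picture that a camera, given by its name, has taken for a name from the list of things; names that differ only in an ending like _2 or _b are one class to them, and where a whole thing is asked for, a point or a joint stands for the part that bears it (a point fixed in the world has none). Each returns a list of dicts, best first, with "p" (0 to 1); they miss things now and then, are a little off and sometimes report something else, mostly with a low value. They report only what shows in the picture. A call takes as long as a camera call.
- search_frame(camera, label): "centre" ([column, row] in pixels, amid what is visible of it).
The state is a dict: "t": time; "joints": joint angles; "qvel": joint speeds; "tau": joint torques, N m; "eef_pos": TCP position; "tcp_rot": TCP orientation; "ft_force": force on the tool from outside, world axes, zero at the start; "moment": the same for the moment, N m; "opening": opening from 0.0 (shut) to 1.0 (fully open).
Only numpy, scipy, OpenCV 4.12 (cv2) and the standard library are available. Lean on these libraries where they do the work, as an engineer would, in place of code of your own. Each camera call takes 0.05 s, during which the arm holds its last target.

## Working session

There is one attempt and no reset: what is moved stays moved. The work goes in short steps, Python scripts to look and compute and a shell command to move; the robot and the scene stay as the last step left them, time stands still between calls to the robot, and variables do not carry over. Pictures are saved under pics/ and viewed, and the job is handed in when it is done.

```bash
ls; mkdir -p pics
cat > h.py <<'E'
import numpy as np, cv2
from cell import env, viewer, ticket, search_frame
def world(cam,px,dep):
    c=viewer.get_calibration(cam); K=np.array([[c['fx'],0,c['cx']],[0,c['fy'],c['cy']],[0,0,1.]])
    s=cv2.undistortPoints(np.array([[px]],float),K,np.array([c['k1'],0,0,0,0.]))[0,0]
    T=np.array(c['T']); return T[:3,:3]@(np.array([s[0],s[1],1])*dep)+T[:3,3]
def ray(cam,px):
    a=world(cam,px,0.); b=world(cam,px,1.); return a,b-a
def atz(cam,px,z):
    a,d=ray(cam,px); return a+d*(z-a[2])/d[2]
def proj(cam,P):
    c=viewer.get_calibration(cam); T=np.linalg.inv(np.array(c['T']))
    K=np.array([[c['fx'],0,c['cx']],[0,c['fy'],c['cy']],[0,0,1.]])
    r,_=cv2.Rodrigues(T[:3,:3]); return cv2.projectPoints(np.array(P,float).reshape(-1,1,3),r,T[:3,3],K,np.array([c['k1'],0,0,0,0.]))[0][:,0]
E
python3 - <<'E'
from h import *
for n in ('top','side'):
    p,d=viewer.read_camera(n); cv2.imwrite(f'pics/{n}0.png',p); np.save(f'pics/{n}0.npy',d)
    print(n,viewer.get_calibration(n))
    for l in ('panel_a_mid','clip_a','panel_rack','stop_range','paste_tin_mid','oil_bottle_mid','green_bar_mid'):
        r=search_frame(n,l); print(l,[(np.round(x['centre']).tolist(),round(x['p'],2), np.round(world(n,x['centre'],d[int(x['centre'][1]),int(x['centre'][0])])).tolist()) for x in r[:4]])
print(env.state())
E
```

```text
pics
top {'fx': 534.4223089682257, 'fy': 534.4223089682257, 'cx': 331.8180997997793, 'cy': 239.07552925548848, 'k1': -0.0397905844144972, 'T': array([[-2.68449933e-02, -9.96295389e-01,  8.16997215e-02,
         4.49363786e+02],
       [-9.99638499e-01,  2.66334001e-02, -3.67877840e-03,
        -1.37124179e+02],
       [ 1.48920860e-03, -8.17689437e-02, -9.96650200e-01,
         1.14229658e+03],
       [ 0.00000000e+00,  0.00000000e+00,  0.00000000e+00,
         1.00000000e+00]])}
panel_a_mid [([201.0, 253.0], 0.8, [517.0, 123.0, 73.0])]
clip_a [([227.0, 225.0], 0.59, [576.0, 76.0, 34.0]), ([239.0, 256.0], 0.55, [512.0, 55.0, 24.0]), ([178.0, 226.0], 0.51, [572.0, 167.0, 75.0])]
panel_rack [([232.0, 250.0], 0.8, [525.0, 71.0, 11.0])]
stop_range [([233.0, 250.0], 0.95, [523.0, 69.0, 12.0])]
paste_tin_mid [([419.0, 287.0], 0.76, [435.0, -320.0, 26.0])]
oil_bottle_mid [([445.0, 224.0], 0.96, [559.0, -364.0, 103.0]), ([420.0, 288.0], 0.47, [435.0, -322.0, 28.0])]
green_bar_mid [([403.0, 229.0], 0.78, [555.0, -289.0, 45.0])]
side {'fx': 440.5131854896399, 'fy': 440.5131854896399, 'cx': 312
[... 940 characters left out ...]
.76, [554.0, -282.0, 42.0])]
{'t': 0.8, 'joints': array([-1.28959559e+00,  4.90878262e-01,  1.55888730e+00, -2.01441247e-05,
        1.09167876e+00, -1.05608039e-01]), 'qvel': array([-8.18651179e-04, -9.99390790e-04, -4.53040244e-04, -1.51982258e-05,
        5.34366747e-04,  1.42374017e-04]), 'tau': array([-3.04799069e-03, -6.12431645e+01, -2.58428121e+01,  6.93617365e-02,
        4.43911110e-02,  1.67989970e-05]), 'eef_pos': array([ 235.7897848 , -578.83484742,  292.27883634]), 'tcp_rot': array([3.14144703e+00, 3.34144466e-05, 3.86818053e-01]), 'ft_force': array([-0.66931096,  0.71083542, -0.16267374]), 'moment': array([-0.03984983, -0.01445537,  0.00802144]), 'opening': 0.9983965746914678}
```

Run:
```python
import cv2
p=cv2.imread('pics/top0.png'); cv2.imwrite('pics/top0z.png',cv2.resize(p[170:330,110:310],None,fx=3.9,fy=3.7,interpolation=cv2.INTER_CUBIC))
```

```text
(no output)
```

View pics/top0.png

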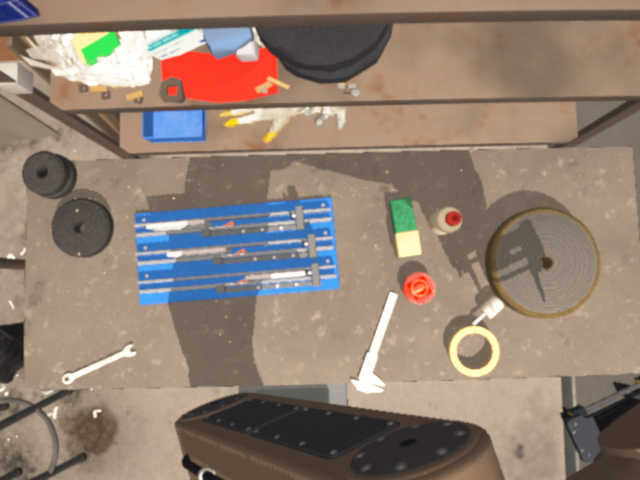

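View pics/side0.png

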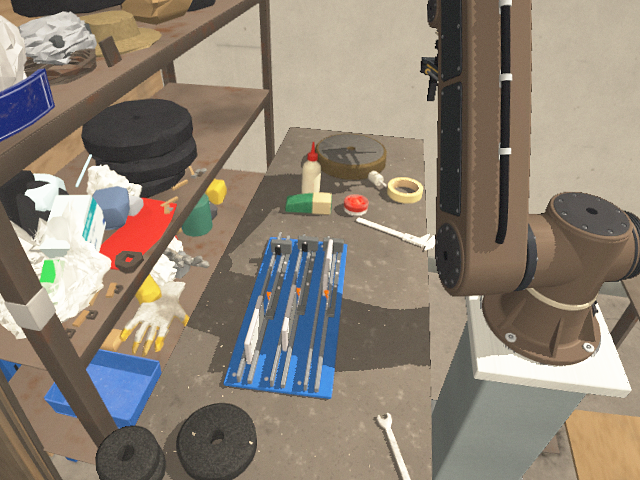

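View pics/top0z.png

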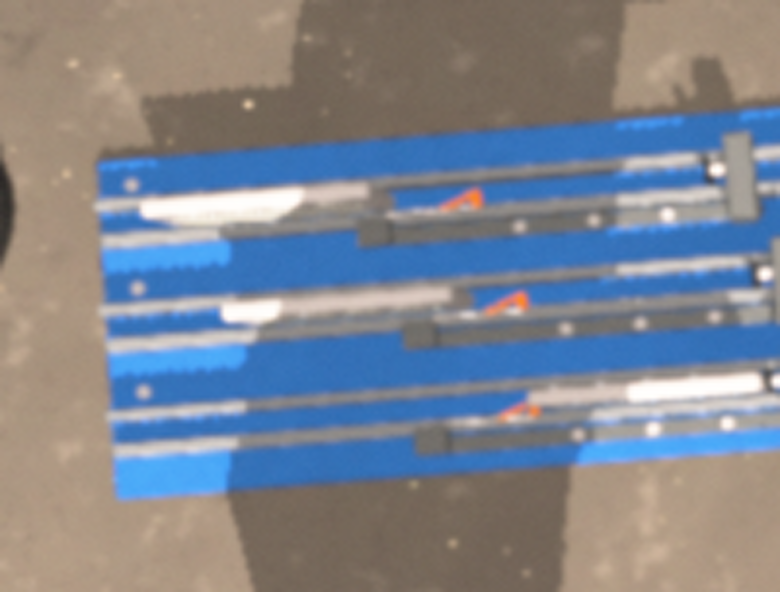

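Run:
```python
from h import *
p=cv2.imread('pics/top0.png'); d=np.load('pics/top0.npy')
hsv=cv2.cvtColor(p,cv2.COLOR_BGR2HSV)
m=cv2.inRange(hsv,(100,120,60),(125,255,255)); m[:180]=0;m[320:]=0;m[:,:110]=0;m[:,360:]=0
ys,xs=np.nonzero(m)
w=np.array([atz('top',(x,y),10) for x,y in zip(xs,ys)])[:,:2].astype(np.float32)
print(cv2.minAreaRect(w))
b=cv2.boxPoints(cv2.minAreaRect(w));print(b)
# panel tops (z>60)
ys,xs=np.nonzero((d>0)); sel=(ys>190)&(ys<300)&(xs>135)&(xs<335); ys,xs=ys[sel],xs[sel]
W=np.array([world('top',(x,y),d[y,x]) for x,y in zip(xs,ys)])
mk=np.zeros(d.shape,np.uint8)
k=W[:,2]>66; mk[ys[k],xs[k]]=255
n,l,s,c=cv2.connectedComponentsWithStats(mk)
for i in range(1,n):
    if s[i,4]<15: continue
    q=W[l[ys,xs]==i]
    print(s[i],q.min(0).round(),q.max(0).round(),q.mean(0).round(1))
q=(W[:,2]>45)&(W[:,2]<62); print(W[q].round()[:40].tolist())
```

```text
Traceback (most recent call last):
  File "h.py", line 10, in atz
    a,d=ray(cam,px); return a+d*(z-a[2])/d[2]
        ~~~^^^^^^^^
  File "h.py", line 8, in ray
    a=world(cam,px,0.); b=world(cam,px,1.); return a,b-a
                          ~~~~~^^^^^^^^^^^
  File "h.py", line 4, in world
    c=viewer.get_calibration(cam); K=np.array([[c['fx'],0,c['cx']],[0,c['fy'],c['cy']],[0,0,1.]])
ValueError: time passes only in moves, steps and waits
```

```bash
python3 - <<'E'
s=open('h.py').read().replace('viewer.get_calibration(cam)','cal(cam)').replace('def world','import functools\n@functools.lru_cache(None)\ndef cal(n): return viewer.get_calibration(n)\ndef world',1)
open('h.py','w').write(s)
E
cat > an.py <<'E'
from h import *
p=cv2.imread('pics/top0.png'); d=np.load('pics/top0.npy')
hsv=cv2.cvtColor(p,cv2.COLOR_BGR2HSV)
m=cv2.inRange(hsv,(100,120,60),(125,255,255)); m[:180]=0;m[320:]=0;m[:,:110]=0;m[:,360:]=0
ys,xs=np.nonzero(m)
w=np.array([atz('top',(x,y),10) for x,y in zip(xs,ys)])[:,:2].astype(np.float32)
print(cv2.minAreaRect(w))
b=cv2.boxPoints(cv2.minAreaRect(w));print(b)
ys,xs=np.nonzero((d>0)); sel=(ys>190)&(ys<300)&(xs>135)&(xs<335); ys,xs=ys[sel],xs[sel]
W=np.array([world('top',(x,y),d[y,x]) for x,y in zip(xs,ys)])
mk=np.zeros(d.shape,np.uint8)
k=W[:,2]>64; mk[ys[k],xs[k]]=255
n,l,s,c=cv2.connectedComponentsWithStats(mk)
for i in range(1,n):
    if s[i,4]<15: continue
    q=W[l[ys,xs]==i]
    print(s[i],q.min(0).round(),q.max(0).round(),q.mean(0).round(1))
q=(W[:,2]>45)&(W[:,2]<62); print(W[q].round()[:40].tolist())
E
python3 an.py
```

```text
((523.6580200195312, 63.62286376953125), (194.8309783935547, 422.8686828613281), 3.241114854812622)
[[ 414.44427  269.21133]
 [ 438.3524  -152.98096]
 [ 632.87177 -141.9656 ]
 [ 608.9636   280.22668]]
[146 219  60  11 323] [568. 114.  64.] [585. 234.  79.] [576.  173.6  73.3]
[167 247  60  10 314] [511.  73.  64.] [527. 191.  80.] [518.4 131.3  73.2]
[245 271  60  10 310] [460. -84.  65.] [475.  35.  79.] [467.6 -24.5  73.8]
[[608.0, -70.0, 57.0], [608.0, -72.0, 55.0], [608.0, -74.0, 59.0], [608.0, -76.0, 60.0], [608.0, -78.0, 59.0], [608.0, -80.0, 57.0], [606.0, -68.0, 59.0], [606.0, -70.0, 58.0], [606.0, -72.0, 56.0], [606.0, -74.0, 54.0], [606.0, -76.0, 57.0], [606.0, -78.0, 55.0], [606.0, -80.0, 60.0], [604.0, -67.0, 55.0], [604.0, -69.0, 57.0], [604.0, -72.0, 59.0], [604.0, -74.0, 59.0], [604.0, -76.0, 55.0], [604.0, -78.0, 54.0], [604.0, -80.0, 54.0], [602.0, -68.0, 60.0], [601.0, -70.0, 62.0], [602.0, -72.0, 57.0], [602.0, -74.0, 59.0], [602.0, -76.0, 57.0], [602.0, -78.0, 58.0], [602.0, -80.0, 58.0], [602.0, -81.0, 52.0], [600.0, -67.0, 55.0], [600.0, -70.0, 60.0], [600.0, -72.0, 58.0], [600.0, -73.0, 56.0], [600.0, -76.0, 57.0], [600.0, -78.0, 58.0], [599.0, -80.0, 59.0], [600.0, -82.0, 56.0], [598.0, -67.0, 55.0], [598.0, -69.0, 56.0], [598.0, -72.0, 58.0], [597.0, -74.0, 59.0]]
```

```bash
cat >> h.py <<'E'
EX=np.array([.0565,-.9984]);EY=np.array([.9984,.0565]);O=np.array([523.85,36.1])
def rk(P): v=np.array(P)[:2]-O; return np.array([v@EX,v@EY])
def wd(x,y): return O+x*EX+y*EY
E
python3 - <<'E'
from h import *
d=np.load('pics/top0.npy')
f=lambda u,v:(u/3.9+110,v/3.7+170)
for n,px,z in [('A nose',f(482,198),33),('A noseL',f(440,208),33),('A stop',f(724,170),56),('A buf',f(708,168),40),('B nose',f(527,300),33),('B buf',f(755,274),40),('C nose',f(539,408),33),('C buf',f(765,380),40),('C front',f(760,385),74),('A back',f(142,212),74),('B back',f(222,312),74)]:
    print(n,rk(atz('top',px,z)).round(1))
for c in (150,190,230,270,300): print([int(v) for v in world('top',(c,150),d[150,c])],[int(v) for v in world('top',(c,120),d[120,c])],[int(v) for v in world('top',(c,95),d[95,c])])
print(wd(-215,60),wd(-215,0))
E
python3 -m inch '{"hand":[0,0,0,0,0,0,0,0,0],"delta_pos":[[0,0,0],[0,0,0],[0,0,0],[0,0,0],[0,0,0],[0,0,0],[0,0,0],[0,0,0],[0,0,0]],"turn":[-0.15,-0.15,-0.15,-0.15,-0.15,-0.15,-0.15,-0.15,-0.04]}'
```

```text
A nose [-23.9  56. ]
A noseL [-46.8  52.2]
A stop [107.9  58. ]
A buf [98.6 62. ]
B nose [-3.9 -3.6]
B buf [118.9   0.4]
C nose [ -1.8 -64.5]
C buf [119.5 -59. ]
C front [118.2 -62.3]
A back [-193.3   57.9]
B back [-154.9   -0. ]
[801, 318, -200] [872, 310, -173] [818, 201, 146]
[797, 214, -197] [875, 213, -194] [813, 122, 153]
[797, 113, -207] [863, 105, -167] [810, 45, 154]
[795, 11, -214] [863, 6, -175] [812, -29, 144]
[796, -65, -225] [868, -68, -197] [809, -87, 147]
[571.6065 254.146 ] [511.7025 250.756 ]
t: 1.7
eef_pos: [235.8, -578.8, 292.3]
tcp_rot: [3.142, 0.0, 1.632]
ft_force: [0.0, 0.0, 0.1]
opening: 0.302
```

```bash
python3 -m inch '{"hand":[0,0,0,0,0,0,0,0,0,0,0,0,0,0,0,0,0,0,0,0],"delta_pos":[[4.1,1.93,0],[4.1,1.93,0],[4.1,1.93,0],[4.1,1.93,0],[4.1,1.93,0],[4.1,1.93,0],[4.1,1.93,0],[4.1,1.93,0],[4.1,1.93,0],[4.1,1.93,0],[4.1,1.93,0],[4.1,1.93,0],[4.1,1.93,0],[4.1,1.93,0],[4.1,1.93,0],[4.1,1.93,0],[4.1,1.93,0],[4.1,1.93,0],[4.1,1.93,0],[4.1,1.93,0]],"turn":[0,0,0,0,0,0,0,0,0,0,0,0,0,0,0,0,0,0,0,0]}'; python3 -c "
from h import *
s=env.state();print(rk(s['eef_pos']),s['eef_pos'],s['joints'].round(2))"
```

```text
t: 3.7
eef_pos: [575.7, 263.5, 292.3]
tcp_rot: [3.141, 0.0, 1.627]
ft_force: [0.5, -0.5, 0.3]
opening: 0.005
[-224.07007309   64.58649818] [575.67346961 263.46187813 292.2543929 ] [ 0.32  0.5   1.54 -0.    1.1   0.27]
```

```bash
python3 -m inch '{"hand":[0,0,0,0,0],"delta_pos":[[0,-0.2,4],[0,-0.2,4],[0,0,4],[0,0,1.4],[0,0,0]],"turn":[0,0,0,0,0]}'
python3 - <<'E'
from h import *
s=env.state();print(rk(s['eef_pos']),s['eef_pos'],s['joints'].round(2))
for n in ('top','side'):
    p,d=viewer.read_camera(n); cv2.imwrite(f'pics/{n}1.png',p)
    q=p[180:320,110:310] if n=='top' else p[230:400,200:380]
    cv2.imwrite(f'pics/{n}1z.png',cv2.resize(q,None,fx=3.5,fy=3.5,interpolation=cv2.INTER_CUBIC))
E
```

```text
t: 4.2
eef_pos: [571.0, 261.1, 156.8]
tcp_rot: [-3.139, 0.001, 1.627]
ft_force: [0.3, -0.6, 0.6]
opening: 0.002
[-221.9792966    59.77677232] [570.98954388 261.10268513 156.78643058] [ 0.32  0.65  1.68 -0.    0.82  0.27]
```

View pics/top1z.png

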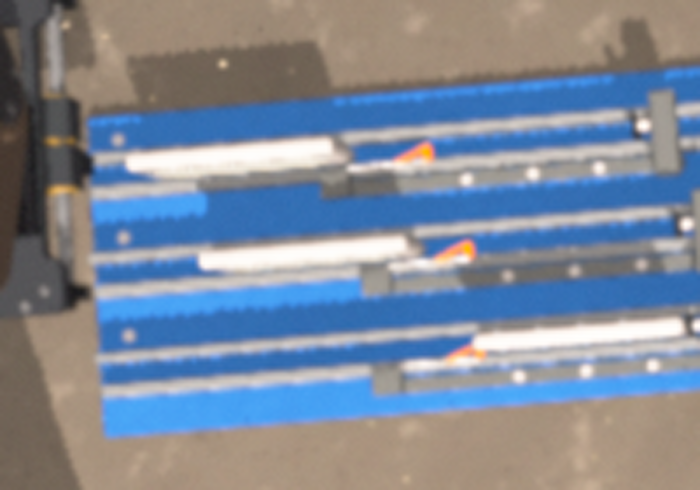

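View pics/side1z.png

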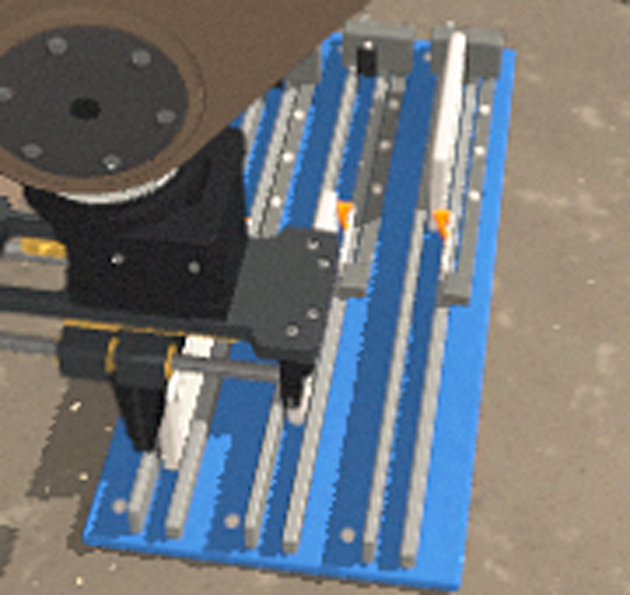

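Run:
```python
import cv2
p=cv2.imread('pics/side1.png'); cv2.imwrite('pics/side1y.png',cv2.resize(p[260:380,190:310],None,fx=5,fy=5,interpolation=cv2.INTER_CUBIC))
from h import *
s=env.state();e=s['eef_pos']
T=[571,261.1]
for z in (157,98,79): print(z,(proj('side',[[571,261,z]])-[190,260])*5)
```

```text
157 [[242.42828462 321.52103476]]
98 [[258.3972993  435.54512588]]
79 [[263.22995293 469.73660862]]
```

View pics/side1y.png

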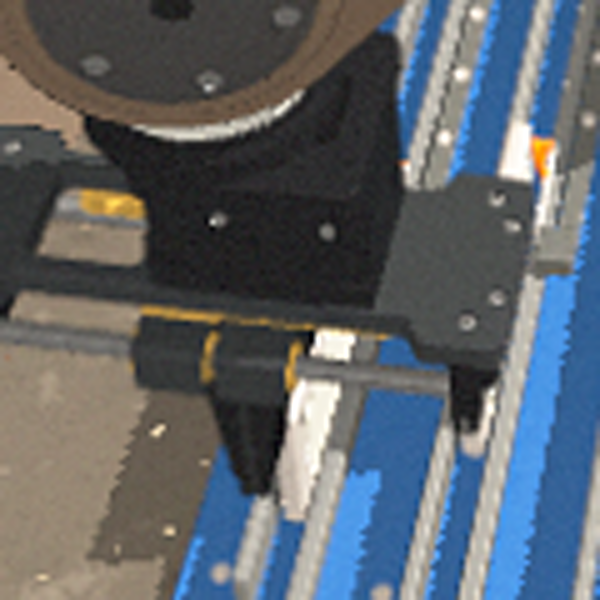

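Run:
```python
from h import *
for y in (-15,-22,-30):
  for z in (150,130,110,90): print(y,z,((proj('side',[[*wd(-222,y),z]])-[190,260])*5).round())
print(((proj('side',[[*wd(-155,0),74],[*wd(-155,0),10],[*wd(-194,60),74],[*wd(-194,60),10]])-[190,260])*5).round())
```

```text
-15 150 [[474. 363.]]
-15 130 [[475. 402.]]
-15 110 [[477. 440.]]
-15 90 [[478. 477.]]
-22 150 [[496. 365.]]
-22 130 [[497. 405.]]
-22 110 [[498. 443.]]
-22 90 [[499. 479.]]
-30 150 [[521. 368.]]
-30 130 [[521. 407.]]
-30 110 [[522. 445.]]
-30 90 [[522. 482.]]
[[470. 347.]
 [474. 455.]
 [283. 414.]
 [297. 521.]]
```

```bash
python3 -m inch '{"hand":[0,0,0,0],"delta_pos":[[0,0,2],[0,0,2],[0,0,0],[0,0,0]],"turn":[0,0,0,0]}';  python3 -c "
from h import *
s=env.state();print(rk(s['eef_pos']),s['eef_pos'],s['tcp_rot'])"
```

```text
t: 4.7
eef_pos: [572.0, 261.4, 120.0]
tcp_rot: [3.14, -0.0, 1.627]
ft_force: [0.4, 0.1, 0.3]
opening: 0.004
[-222.26414557   60.7814125 ] [571.97648779 261.44384227 119.98477324] [ 3.13955763e+00 -4.61709591e-04  1.62677014e+00]
```

```bash
python3 -m inch '{"hand":[0,0,0,0,0,0,0],"delta_pos":[[0,-0.05,0.25],[-0.5,0,0],[-0.5,0,0],[-0.5,0,0],[-0.5,0,0],[-0.5,0,0],[0,0,0]],"turn":[0,0,0,0,0,0,0]}';  python3 -c "
from h import *
s=env.state();print(rk(s['eef_pos']),s['eef_pos'],s['ft_force'])"
```

```text
t: 5.4
eef_pos: [572.3, 235.6, 115.9]
tcp_rot: [3.141, 0.0, 1.626]
ft_force: [-0.4, -0.6, -0.3]
opening: 0.005
[-196.47963558   59.68030544] [572.33396917 235.63824103 115.85562231] [-0.40030668 -0.64153082 -0.29081269]
```

Run:
```python
from h import *
s=env.state();print(rk(s['eef_pos']),s['eef_pos'])
for n in ('top','side'):
    p,d=viewer.read_camera(n)
    q=p[200:280,110:230] if n=='top' else p[280:380,200:320]
    cv2.imwrite(f'pics/{n}2z.png',cv2.resize(q,None,fx=6,fy=6,interpolation=cv2.INTER_CUBIC))
```

```text
[-196.47963558   59.68030544] [572.33396917 235.63824103 115.85562231]
```

View pics/side2z.png

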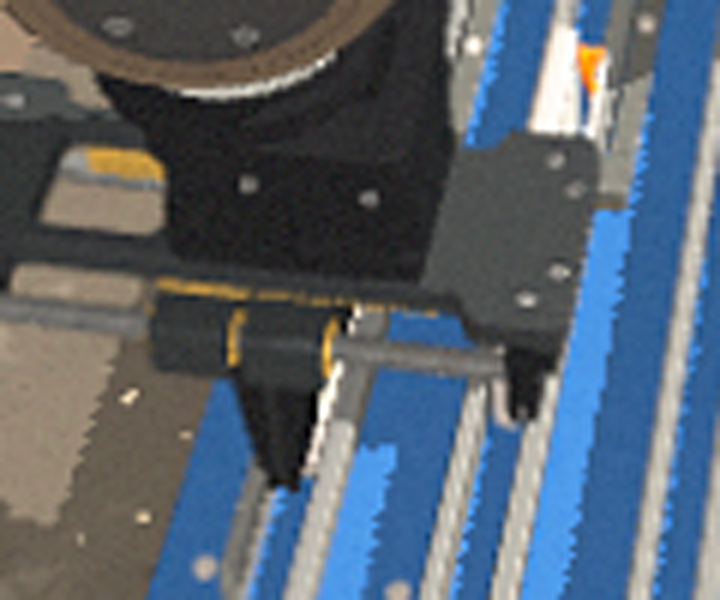

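View pics/top2z.png

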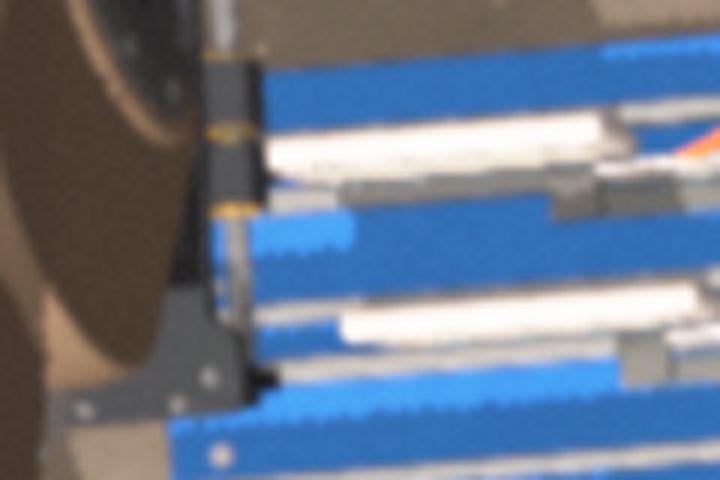

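Run:
```python
from h import *
def tri(s,t):
    a,u=ray('side',s); b,v=ray('top',t)
    k=np.linalg.lstsq(np.c_[u,-v],b-a,rcond=None)[0]; P=a+u*k[0];Q=b+v*k[1]; print(P.round(),Q.round(),rk((P+Q)/2).round(1))
tri((200+525/6,280+415/6),(110+268/6,200+382/6))
tri((200+285/6,280+485/6),(110+262/6,200+170/6))
p,d=viewer.read_camera('side')
for (u,v) in [(525,400),(520,370),(280,470),(280,430),(525,350)]:
    x,y=int(200+u/6),int(280+v/6); P=world('side',(x,y),d[y,x]); print(P.round(),rk(P).round())
```

```text
[502. 221.  59.] [498. 221.  58.] [-185.9  -13.6]
[575. 235.  22.] [574. 235.  22.] [-195.6   61.7]
[491. 265. 127.] [-231.  -20.]
[493. 266. 141.] [-231.  -18.]
[572. 247.  48.] [-208.   60.]
[570. 248.  71.] [-209.   58.]
[491. 266. 149.] [-231.  -20.]
```

```bash
python3 -m inch '{"hand":[0,0,0,0,0,0,0,0],"delta_pos":[[-0.4,0,0],[-0.5,0,0],[-0.5,0,0],[-0.5,0,0],[-0.5,0,0],[-0.5,0,0],[-0.5,0,0],[-0.5,0,0]],"turn":[0,0,0,0,0,0,0,0]}';  python3 -c "
from h import *
s=env.state();print(rk(s['eef_pos']),s['eef_pos'],s['ft_force'])"
```

```text
t: 6.35
eef_pos: [574.6, 197.6, 116.0]
tcp_rot: [3.141, -0.001, 1.627]
ft_force: [-0.8, 10.1, 1.3]
opening: 0.006
[-158.33879601   59.75341478] [574.56193054 197.56235986 115.96696612] [-0.82524621 10.09346092  1.2754249 ]
```

```bash
python3 -m inch '{"hand":[0,0,0,0,0,0,0,0,0,0,0,0,0,0,0,0,0],"delta_pos":[[-0.6,0,0],[-0.6,0,0],[-0.6,0,0],[-0.6,0,0],[-0.6,0,0],[-0.6,0,0],[-0.6,0,0],[-0.6,0,0],[-0.6,0,0],[-0.6,0,0],[-0.6,0,0],[-0.6,0,0],[-0.6,0,0],[-0.6,0,0],[-0.5,0,0],[-0.4,0,0],[-0.3,0,0]],"turn":[0,0,0,0,0,0,0,0,0,0,0,0,0,0,0,0,0]}';  python3 -c "
from h import *
s=env.state();print(rk(s['eef_pos']),s['eef_pos'],s['ft_force'])
p,d=viewer.read_camera('top');cv2.imwrite('pics/top3.png',cv2.resize(p[190:290,130:330],None,fx=4,fy=4,interpolation=cv2.INTER_CUBIC))"
```

```text
t: 8.05
eef_pos: [580.3, 101.3, 116.0]
tcp_rot: [3.14, -0.0, 1.627]
ft_force: [2.5, 4.8, -0.9]
opening: 0.005
[-61.89185916  60.01596983] [580.27334707 101.28407279 116.00027218] [ 2.52771623  4.76106981 -0.88527039]
```

View pics/top3.png

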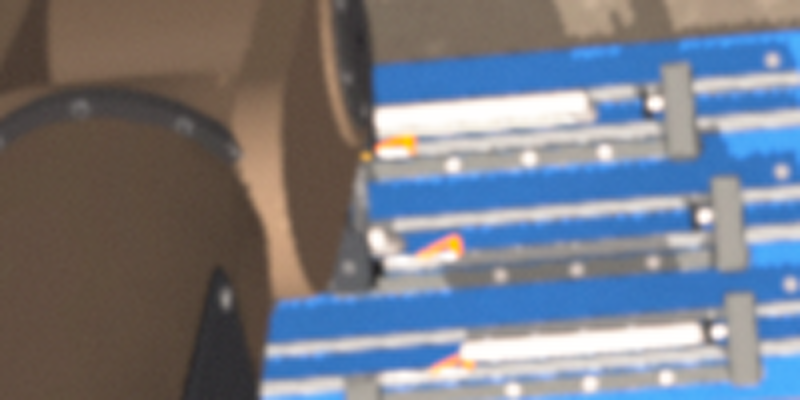

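```bash
python3 -m inch '{"hand":[0,0,0,0,0,0,0],"delta_pos":[[-0.3,0,0],[-0.3,0,0],[-0.3,0,0],[-0.3,0,0],[-0.3,0,0],[-0.3,0,0],[-0.3,0,0]],"turn":[0,0,0,0,0,0,0]}';  python3 -c "
from h import *
s=env.state();print(rk(s['eef_pos']),s['eef_pos'],s['ft_force'])"
```

```text
t: 8.8
eef_pos: [581.2, 80.6, 115.9]
tcp_rot: [3.141, -0.0, 1.627]
ft_force: [1.7, 5.9, -0.6]
opening: 0.003
[-41.1774932  59.7641787] [581.19232525  80.58851621 115.88628199] [ 1.68423518  5.90520044 -0.57788974]
```

```bash
python3 -m inch '{"hand":[0,0,0],"delta_pos":[[-0.2,0,0],[-0.2,0,0],[0,0,0]],"turn":[0,0,0]}';  python3 -c "
from h import *
s=env.state();print(rk(s['eef_pos']),s['eef_pos'],s['ft_force'])"
```

```text
t: 9.1
eef_pos: [581.1, 76.2, 115.8]
tcp_rot: [-3.141, 0.0, 1.627]
ft_force: [0.4, 0.5, 0.3]
opening: 0.006
[-36.80091967  59.39778562] [581.07379419  76.19822119 115.81611969] [0.42315861 0.46736961 0.30545928]
```

```bash
python3 -m inch '{"hand":[0,0],"delta_pos":[[-0.2,0,0],[-0.2,0,0]],"turn":[0,0]}'; python3 -m inch '{"hand":[0],"delta_pos":[[-0.15,0,0]],"turn":[0]}'
```

```text
t: 9.3
eef_pos: [581.3, 72.9, 115.8]
tcp_rot: [3.142, -0.001, 1.627]
ft_force: [0.1, 11.5, 1.0]
opening: 0.004
t: 9.4
eef_pos: [581.3, 71.8, 115.8]
tcp_rot: [-3.141, -0.001, 1.627]
ft_force: [-2.0, 14.9, 1.7]
opening: 0.005
```

```bash
python3 -m inch '{"hand":[0],"delta_pos":[[0,0,0]],"turn":[0]}'; python3 -c "
from h import *
s=env.state();print(rk(s['eef_pos']))
for n,q in (('top',(190,220)),('side',(220,230))):
    p,d=viewer.read_camera(n);q=p[q[0]:q[0]+100,q[1]:q[1]+110];cv2.imwrite(f'pics/{n}4.png',cv2.resize(q,None,fx=6,fy=6,interpolation=cv2.INTER_CUBIC))"
```

```text
t: 9.5
eef_pos: [581.3, 71.8, 115.8]
tcp_rot: [-3.142, -0.001, 1.627]
ft_force: [-0.3, 11.7, 2.1]
opening: 0.006
[-32.38375191  59.36633324]
```

View pics/top4.png

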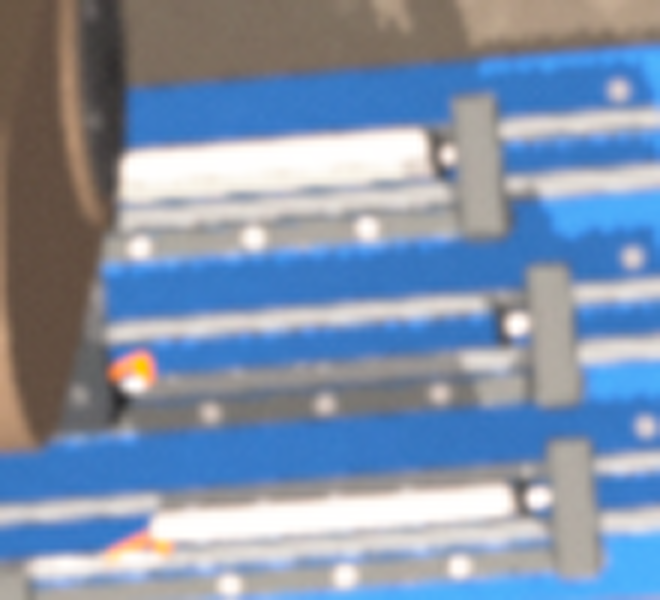

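View pics/side4.png

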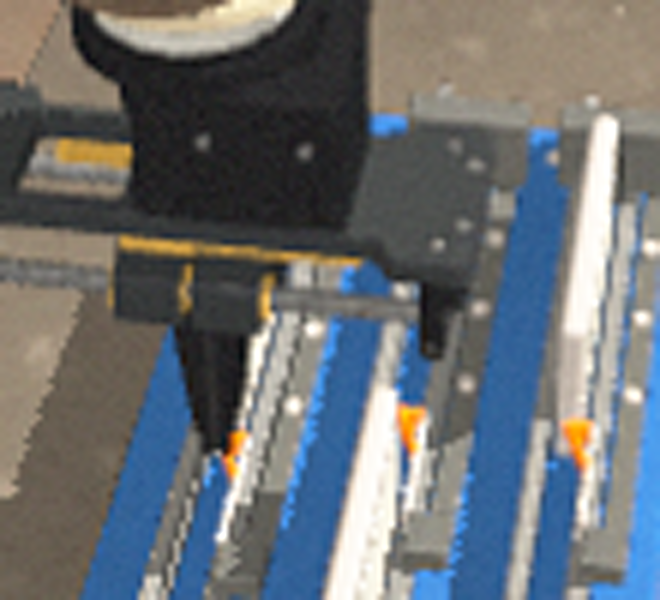

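```bash
python3 -m inch '{"hand":[0],"delta_pos":[[-0.1,0,0]],"turn":[0]}'; python3 -m inch '{"hand":[0,0,0,0,0,0],"delta_pos":[[0.3,0,0],[1,0,0],[2,0,0],[3,0,0],[4,0,-1],[4,0,-3]],"turn":[0,0,0,0,0,0]}'; python3 -c "
from h import *
s=env.state();print(rk(s['eef_pos']))
for n,q in (('top',(190,220)),('side',(220,230))):
    p,d=viewer.read_camera(n);q=p[q[0]:q[0]+100,q[1]:q[1]+110];cv2.imwrite(f'pics/{n}5.png',cv2.resize(q,None,fx=6,fy=6,interpolation=cv2.INTER_CUBIC))"
```

```text
t: 9.7
eef_pos: [581.3, 71.2, 115.8]
tcp_rot: [-3.142, -0.001, 1.627]
ft_force: [-0.8, 16.9, 3.0]
opening: 0.005
t: 10.3
eef_pos: [572.4, 213.7, 153.9]
tcp_rot: [-3.137, 0.001, 1.626]
ft_force: [0.5, -0.5, -0.2]
opening: 0.003
[-174.61610959   58.51402047]
```

View pics/top5.png

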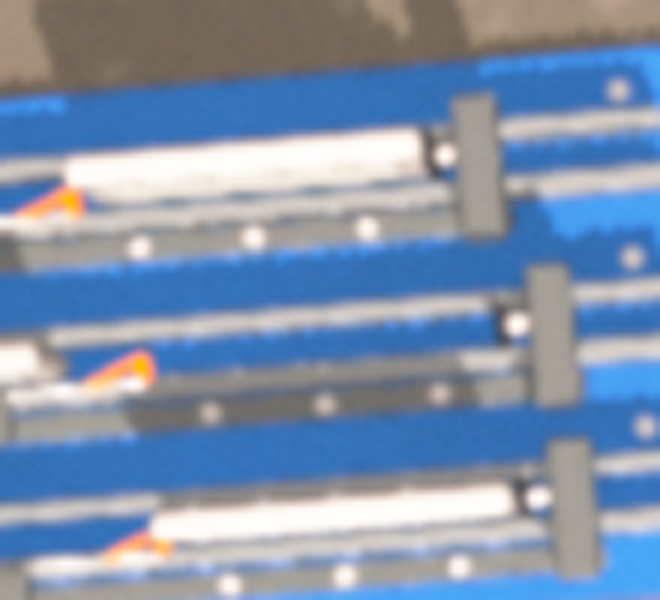

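View pics/side5.png

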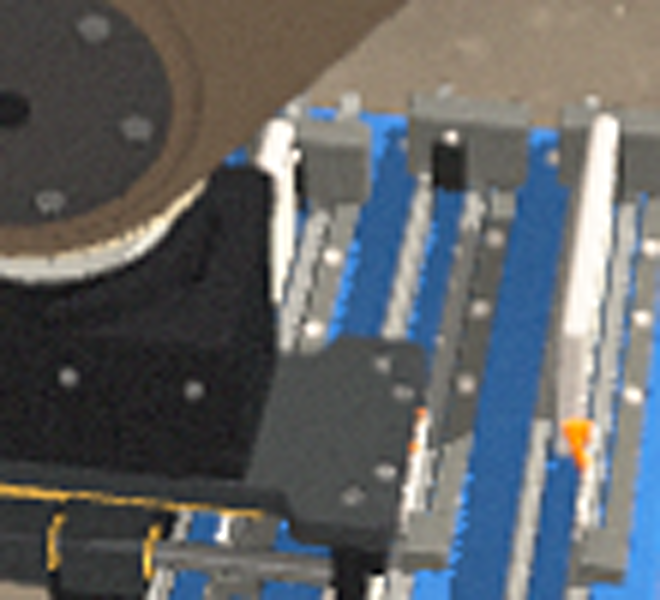

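```bash
python3 -m inch '{"hand":[0,0,0,0,0,0,0],"delta_pos":[[1,0,0],[0,-3,0],[0,-2.9,0],[0,0,0],[0,0,2],[0,0,1.8],[0,0,0]],"turn":[0,0,0,0,0,0,0]}'; python3 -c "
from h import *
s=env.state();print(rk(s['eef_pos']))"
```

```text
t: 11.1
eef_pos: [513.9, 218.7, 115.5]
tcp_rot: [-3.138, 0.001, 1.626]
ft_force: [0.1, 0.3, -0.3]
opening: 0.007
[-182.8908907     0.35284748]
```

```bash
python3 -m inch '{"hand":[0,0,0,0,0,0,0,0,0,0,0,0],"delta_pos":[[-0.5,0,0],[-0.5,0,0],[-0.4,0,0],[-0.3,0,0],[-0.5,0,0],[-0.5,0,0],[-0.5,0,0],[-0.5,0,0],[-0.5,0,0],[-0.5,0,0],[-0.5,0,0],[-0.5,0,0]],"turn":[0,0,0,0,0,0,0,0,0,0,0,0]}'; python3 -c "
from h import *
s=env.state();print(rk(s['eef_pos']))"
```

```text
t: 12.3
eef_pos: [517.6, 163.1, 118.3]
tcp_rot: [3.14, -0.001, 1.627]
ft_force: [-0.1, 9.6, 2.6]
opening: 0.005
[-127.10766329    0.92337266]
```

```bash
python3 -m inch '{"hand":[0,0,0,0,0,0,0,0,0,0,0,0,0,0,0,0],"delta_pos":[[-0.6,0,0.1],[-0.6,0,0],[-0.6,0,0],[-0.6,0,0],[-0.6,0,0],[-0.6,0,0],[-0.6,0,0],[-0.6,0,0],[-0.6,0,0],[-0.6,0,0],[-0.6,0,0],[-0.6,0,0],[-0.6,0,0],[-0.5,0,0],[-0.3,0,0],[-0.3,0,0]],"turn":[0,0,0,0,0,0,0,0,0,0,0,0,0,0,0,0]}'; python3 -c "
from h import *
s=env.state();print(rk(s['eef_pos']))"
```

```text
t: 13.9
eef_pos: [523.2, 74.1, 117.7]
tcp_rot: [3.138, -0.001, 1.627]
ft_force: [2.8, 9.3, 5.8]
opening: 0.008
[-37.97990455   1.46451168]
```

```bash
python3 -m inch '{"hand":[0,0,0,0,0,0],"delta_pos":[[-0.3,0,0],[-0.3,0,0],[-0.3,0,0],[-0.3,0,0],[-0.3,0,0],[-0.2,0,0]],"turn":[0,0,0,0,0,0]}'; python3 -m inch '{"hand":[0,0],"delta_pos":[[-0.2,0,0],[-0.2,0,0]],"turn":[0,0]}';python3 -c "
from h import *
s=env.state();print(rk(s['eef_pos']))"
```

```text
t: 14.5
eef_pos: [524.1, 57.1, 117.7]
tcp_rot: [3.138, -0.0, 1.627]
ft_force: [2.4, 9.1, 5.4]
opening: 0.004
t: 14.7
eef_pos: [524.0, 53.0, 117.5]
tcp_rot: [3.139, -0.0, 1.627]
ft_force: [-0.2, 6.2, 4.3]
opening: 0.005
[-16.90624375   1.15434351]
```

```bash
python3 -m inch '{"hand":[0],"delta_pos":[[-0.2,0,0]],"turn":[0]}'; python3 -m inch '{"hand":[0],"delta_pos":[[-0.15,0,0]],"turn":[0]}'
```

```text
t: 14.8
eef_pos: [523.8, 51.0, 117.4]
tcp_rot: [3.14, -0.0, 1.627]
ft_force: [-0.6, 7.7, 5.4]
opening: 0.005
t: 14.9
eef_pos: [523.8, 49.7, 117.4]
tcp_rot: [3.14, -0.001, 1.627]
ft_force: [-0.6, 11.6, 6.0]
opening: 0.003
```

```bash
python3 -m inch '{"hand":[0],"delta_pos":[[-0.15,0,0]],"turn":[0]}'; python3 -m inch '{"hand":[0],"delta_pos":[[0,0,0]],"turn":[0]}'
```

```text
t: 15.0
eef_pos: [523.8, 48.6, 117.5]
tcp_rot: [3.14, -0.001, 1.626]
ft_force: [-0.3, 16.8, 6.8]
opening: 0.006
t: 15.1
eef_pos: [523.8, 48.5, 117.5]
tcp_rot: [3.14, -0.001, 1.627]
ft_force: [0.4, 12.1, 6.1]
opening: 0.006
```

Force rises with a steady static load, so the buffer has been met. I'll retract and look.

```bash
python3 -m inch '{"hand":[0,0,0,0,0,0,0,0,0,0,0,0],"delta_pos":[[0.3,0,0],[1,0,0],[2,0,0],[3,0,0],[4,0,-1],[4,0,-3],[4,0,-3],[4,0,-3],[4,0,-3],[4,0,0],[4,0,0],[0,0,0]],"turn":[0,0,0,0,0,0,0,0,0,0,0,0]}'
python3 - <<'E'
from h import *
for n,q in (('top',(190,220)),('side',(220,210))):
    p,d=viewer.read_camera(n);np.save(f'pics/{n}6.npy',d);cv2.imwrite(f'pics/{n}6f.png',p);q=p[q[0]:q[0]+100,q[1]:q[1]+130];cv2.imwrite(f'pics/{n}6.png',cv2.resize(q,None,fx=6,fy=6,interpolation=cv2.INTER_CUBIC))
E
sed -e 's/top0/top6/g' an.py | python3 - | head -14; python3 -c "
from h import *
print(env.state()['ft_force'])"
```

```text
t: 16.3
eef_pos: [503.3, 394.3, 246.6]
tcp_rot: [3.141, -0.001, 1.63]
ft_force: [-1.3, -0.3, -0.7]
opening: 0.006
((455.79150390625, 66.75288391113281), (117.95349884033203, 537.9349975585938), 3.1102402210235596)
[[ 382.30817  332.1243 ]
 [ 411.49506 -205.01836]
 [ 529.27484 -198.61853]
 [ 500.08795  338.5241 ]]
[230 212  60  10 330] [579. -56.  64.] [595.  63.  81.] [586.7   3.4  73.5]
[243 240  60  11 316] [520. -81.  64.] [538.  38.  79.] [528.2 -21.3  73.5]
[245 271  60  10 305] [460. -84.  64.] [475.  34.  80.] [467.6 -24.   73.7]
[[608.0, -70.0, 59.0], [608.0, -72.0, 57.0], [608.0, -74.0, 56.0], [608.0, -76.0, 57.0], [608.0, -78.0, 54.0], [608.0, -80.0, 55.0], [607.0, -67.0, 55.0], [606.0, -70.0, 57.0], [606.0, -72.0, 59.0], [607.0, -73.0, 54.0], [606.0, -76.0, 56.0], [606.0, -78.0, 58.0], [606.0, -80.0, 58.0], [604.0, -67.0, 55.0], [604.0, -70.0, 58.0], [604.0, -71.0, 55.0], [604.0, -74.0, 56.0], [604.0, -76.0, 57.0], [604.0, -78.0, 55.0], [604.0, -80.0, 58.0], [605.0, -82.0, 52.0], [602.0, -67.0, 58.0], [602.0, -70.0, 58.0], [601.0, -72.0, 61.0], [602.0, -74.0, 60.0], [602.0, -75.0, 54.0], [601.0, -78.0, 61.0], [602.0, -80.0, 59.0], [602.0, -82.0, 52.0], [600.0, -67.0, 58.0], [600.0, -70.0, 60.0], [600.0, -72.0, 59.0], [600.0, -74.0, 57.0], [600.0, -76.0, 58.0], [600.0, -78.0, 56.0], [600.0, -79.0, 53.0], [601.0, -81.0, 50.0], [598.0, -67.0, 55.0], [598.0, -70.0, 59.0], [598.0, -72.0, 59.0]]
[ 0.670962    0.20578552 -1.02185774]
```

View pics/top6.png

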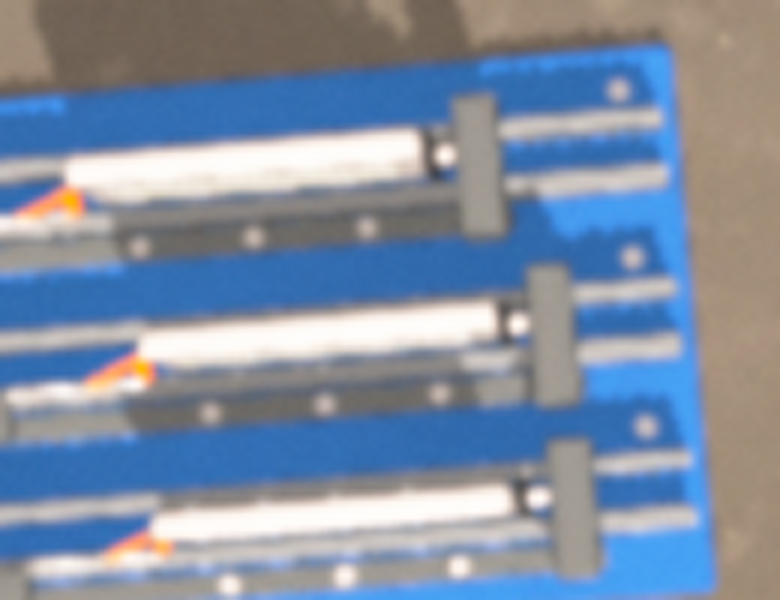

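View pics/side6.png

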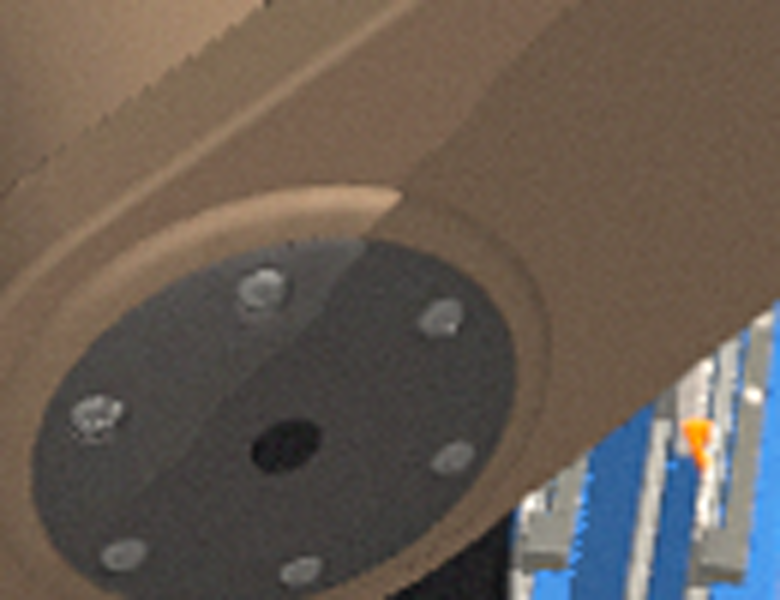

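```bash
python3 -c "
from h import *
print(ticket.job_done())"
```

```text
the job is handed in; nothing more can be done
None
```

Both loose panels, the far-slot one and the middle-slot one, are pushed in against their buffers and look clipped. I handed the job in at about 16.5 s of the 51 s allowed. I pushed with shut fingertips about 38 to 40 mm above the bench and backed off once I felt the buffer. The highest force I read was about 17 N, but I only get readings at the end of each move, so peaks in between weren't seen.

- **Seating:** in the last top picture, both panels sit behind their sprung-out orange noses with the same offset of 17–18 zoomed pixels as the third panel. Their tops are 73.5 mm above the bench, so they are standing on the slot floor. Each stayed in place after I let go.
- **Third panel:** its measured position didn't change beyond about 0.5 mm.
- **Bystanders:** I never went near the tin, bottle or bar, but I did not measure them again at the end.
- **Not fully checked:** the last side picture was mostly blocked by the arm, so the final check rests on the top view and the force readings. The two pushed panels sit about 1 mm further to the +y side of their slots than before, within the slot's play.

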